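# Close out a thread inspection: cap the adapters, hang up the gauges

## Robot

A 6-joint arm with a two-finger parallel gripper is mounted at the origin on the work surface. World frame = base frame: x ahead of the robot, y to its left, z up, the work surface at z = 0. Lengths are in m, angles in rad, forces in N, time in s.
With the tool pointing down it reaches from about 0.375 to 0.925 m from the base axis. Payload 5.7 kg.
Tool frame: the origin (TCP) lies between the finger pads; the fingertips stand 17 mm ahead of it and the grasp point (between the pads) lies 2 mm behind it (robot.tips_ahead is the distance from the TCP to the fingertips, in m); z points along the fingers, y is the direction in which the jaws open and shut (so a half turn about z gives the same grasp; the last joint's range is limited). The gripper opens to 85 mm and grips with 20 to 120 N. Pads are 22 mm wide; open, the fingers measure 114 mm over their backs; the gripper's body (76 mm by 85 mm) begins 54 mm behind the grasp point. The pads swing forward as they close: fully open they stand 13 mm farther back than shut.
Start: joints at [-1.222, 0.359, 1.51, -0, 1.272, -0.115], TCP at [0.268, -0.537, 0.248] pointing down, gripper open.
Joint ranges: [-2.97, 2.97], [-1.01, 2.36], [0.21, 2.38], [-0.96, 4.11], [0.2, 2.71], [-2.98, 2.98]. Speed limits (rad/s): [2.39, 2.39, 3.14, 3.14, 3.14, 3.14].

## Interface

Orientations are given as a unit quaternion [x, y, z, w].
In Python, from workcell import robot gives the robot as it stands. Calls block until the motion is done:
- robot.move_pose(position, orientation): joint-space move of the TCP to a pose.
- robot.servo_line(position, frame=None, vel=0.15, stop_force=None): straight line of the TCP; frame=None keeps the orientation; vel is the mean speed in m/s. With stop_force (N) it stops when the force on the tool has changed by that much, and returns True; else False.
- robot.move_j(angles): joint-space move.
- robot.gripper_to(opening): finger opening in m; the grip force is fixed at half the most; returns when the fingers have stopped.
- robot.hold(seconds).
- robot.ik(position, orientation): joint angles nearest the present ones, or None.
- robot.state(): the state.
- robot.get_image(name): name is "scene" or "top"; returns (picture, depth): 480x640x3 uint8, blue, green, red; 480x640 float32, m along the optical axis (not along the pixel's ray), 0 where there is no reading.
- robot.camera_model(name): a dict with "vfov" (degrees; the focal length in pixels is half the picture's height over the tangent of half this angle, whatever the lens; pixels are square), "cx", "cy" (the principal point, pixels), "R" (3x3) and "t" (3): a world point X has camera coordinates R X + t. Camera axes: x right, y down, z forward; pixel columns grow to the right and rows downward; lengths in m; the calibration is good to about 2 mm. A picture is of the moment at which its call begins. camera_model takes no time and is no camera call.
A pose or a line that the arm cannot do raises robot.IKError and nothing moves.
- robot.sign_off(): hands the job in, once; it reports no verdict.
Trained networks look in the newest picture that a camera, given by its name, has taken for a name from the list of things; names that differ only in an ending like _2 or _b are one class to them, and where a whole thing is asked for, a point or a joint stands for the part that bears it (a point fixed in the world has none). Each returns a list of dicts, best first, with "score" (0 to 1); they miss things now and then, are a little off and sometimes report something else, mostly with a low value. They report only what shows in the picture. A call takes as long as a camera call. They do not tell look-alikes from the thing itself.
- robot.search_frame(camera, target): "bbox" ([left, top, right, bottom] in pixels, round what is visible of it).
- robot.cut_out(camera, target): "pixels" (480x640 bool, what is visible of it) and "bbox" ([left, top, right, bottom] in pixels, round what is visible of it).
- robot.mark_of(camera, target): "pixel" ([column, row] in pixels: a listed point, or the origin of a listed thing).
The state is a dict: "clock": time; "q": joint angles; "joint_velocities": joint speeds; "joint_efforts": joint torques, N m; "ee_pos": TCP position; "tcp_rot": TCP orientation; "contact_force": force on the tool from outside, world axes, zero at the start; "torque": the same for the moment, N m; "grip_width": finger opening in m.
Only numpy, scipy, OpenCV 4.12 (cv2) and the standard library are available. Lean on these libraries where they do the work, as an engineer would, in place of code of your own. Each camera call takes 0.05 s, during which the arm holds its last target.

## Task

The thread check is finished: first screw the orange caps of both upright adapters fully home (clockwise), then lift each thread gauge that is on the bench and hang it by its eye on the peg of its own colour, well inside the upturned tip and clear of the post, hanging free and still. The caps and the resin gauges are brittle, so handle them gently with no more than 35 N of grip and never force a cap past its stop; leave everything else on the bench alone.

Things in the scene. Friction and masses are not known exactly. Their poses are not given: they have to be found in the camera images.
- cap_left (a joint): Angle (rad) of the orange screw cap on the left adapter: 0 = screwed fully home against its stop, growing (anticlockwise from above) as it is loosened, up to 2.6; starts between 1.0 and 2.3. It turns about a fixed vertical axis without rising, against about 0.06 N m of friction, and stays where it is left. More than 90 N from both fingers added up (45 N each) cracks it.
- wing_left (a point): Centre of the wing on the left orange cap, on its turning axis, 183 mm above the bench; turns with the cap. The wing is an upright bar 60 mm long (this point's x), 16 mm thick (y), 28 mm tall (14 mm above and below the point), on a round cap of radius 34 mm. Its white end is at +x; with the cap home that end stands over the white mark on the adapter's shoulder.
- cap_right (a joint): Angle (rad) of the orange screw cap on the right adapter: 0 = screwed fully home against its stop, growing (anticlockwise from above) as it is loosened, up to 2.6; starts between 1.0 and 2.3. It turns about a fixed vertical axis without rising, against about 0.06 N m of friction, and stays where it is left. More than 90 N from both fingers added up (45 N each) cracks it.
- wing_right (a point): Centre of the wing on the right orange cap, on its turning axis, 183 mm above the bench; turns with the cap. The wing is an upright bar 60 mm long (this point's x), 16 mm thick (y), 28 mm tall (14 mm above and below the point), on a round cap of radius 34 mm. Its white end is at +x; with the cap home that end stands over the white mark on the adapter's shoulder.
- gauge_blue: Blue thread gauge, may be absent (None): brittle pale plug (66 mm diameter, 46 mm tall) standing on the bench, with a blue eye plate on top, 12 mm thick (x), 52 mm wide (y); 142 mm tall, 0.19 to 0.31 kg. Origin: centre of underside; z up. Solid grip tab above the eye: 40 mm wide, 109 to 142 mm above the origin. Both faces alike. More than 90 N from both fingers added up (45 N each) cracks it.
- eye_blue (a point): Centre of the blue gauge's eye, 88 mm above the gauge's origin, axes as the gauge; the hole goes right through along x. It is 36 mm wide from 20 mm below this point to 4 mm above it, then narrows like a roof to a ridge 20 mm above this point.
- peg_blue (a point): Blue peg: point on its axis, 240 mm above the bench, 52 mm from its post's axis; hang the eye here; its centre then lies 13 mm lower. x: level, along the peg from tip to post. Peg: level bar 10 mm thick; 36 to 46 mm tipward (-x) it bends up 10 mm (tip top 255 mm above the bench). Fixed stand: blue foot 110 x 75 x 10 mm behind, grey post 16 x 22 mm, blue head 18 x 26 mm, top at 258 mm.
- gauge_green: Green thread gauge, may be absent (None): brittle pale plug (66 mm diameter, 46 mm tall) standing on the bench, with a green eye plate on top, 12 mm thick (x), 52 mm wide (y); 142 mm tall, 0.19 to 0.31 kg. Origin: centre of underside; z up. Solid grip tab above the eye: 40 mm wide, 109 to 142 mm above the origin. Both faces alike. More than 90 N from both fingers added up (45 N each) cracks it.
- eye_green (a point): Centre of the green gauge's eye, 88 mm above the gauge's origin, axes as the gauge; the hole goes right through along x. It is 36 mm wide from 20 mm below this point to 4 mm above it, then narrows like a roof to a ridge 20 mm above this point.
- peg_green (a point): Green peg: point on its axis, 240 mm above the bench, 52 mm from its post's axis; hang the eye here; its centre then lies 13 mm lower. x: level, along the peg from tip to post. Peg: level bar 10 mm thick; 36 to 46 mm tipward (-x) it bends up 10 mm (tip top 255 mm above the bench). Fixed stand: green foot 110 x 75 x 10 mm behind, grey post 16 x 22 mm, green head 18 x 26 mm, top at 258 mm.
- gauge_yellow: Yellow thread gauge, may be absent (None): brittle pale plug (66 mm diameter, 46 mm tall) standing on the bench, with a yellow eye plate on top, 12 mm thick (x), 52 mm wide (y); 142 mm tall, 0.19 to 0.31 kg. Origin: centre of underside; z up. Solid grip tab above the eye: 40 mm wide, 109 to 142 mm above the origin. Both faces alike. More than 90 N from both fingers added up (45 N each) cracks it.
- eye_yellow (a point): Centre of the yellow gauge's eye, 88 mm above the gauge's origin, axes as the gauge; the hole goes right through along x. It is 36 mm wide from 20 mm below this point to 4 mm above it, then narrows like a roof to a ridge 20 mm above this point.
- peg_yellow (a point): Yellow peg: point on its axis, 240 mm above the bench, 52 mm from its post's axis; hang the eye here; its centre then lies 13 mm lower. x: level, along the peg from tip to post. Peg: level bar 10 mm thick; 36 to 46 mm tipward (-x) it bends up 10 mm (tip top 255 mm above the bench). Fixed stand: yellow foot 110 x 75 x 10 mm behind, grey post 16 x 22 mm, yellow head 18 x 26 mm, top at 258 mm.
- gauge_violet: Violet thread gauge, may be absent (None): brittle pale plug (66 mm diameter, 46 mm tall) standing on the bench, with a violet eye plate on top, 12 mm thick (x), 52 mm wide (y); 142 mm tall, 0.19 to 0.31 kg. Origin: centre of underside; z up. Solid grip tab above the eye: 40 mm wide, 109 to 142 mm above the origin. Both faces alike. More than 90 N from both fingers added up (45 N each) cracks it.
- eye_violet (a point): Centre of the violet gauge's eye, 88 mm above the gauge's origin, axes as the gauge; the hole goes right through along x. It is 36 mm wide from 20 mm below this point to 4 mm above it, then narrows like a roof to a ridge 20 mm above this point.
- peg_violet (a point): Violet peg: point on its axis, 240 mm above the bench, 52 mm from its post's axis; hang the eye here; its centre then lies 13 mm lower. x: level, along the peg from tip to post. Peg: level bar 10 mm thick; 36 to 46 mm tipward (-x) it bends up 10 mm (tip top 255 mm above the bench). Fixed stand: violet foot 110 x 75 x 10 mm behind, grey post 16 x 22 mm, violet head 18 x 26 mm, top at 258 mm.
- adapter_left: The fixed upright steel drill-rod adapter on the left, 66 mm diameter, with its orange cap, on a blue plate 100 x 100 x 12 mm. Origin on the bench under its axis; the white mark on its shoulder is at its +x.
- adapter_right: The fixed upright steel drill-rod adapter on the right, 66 mm diameter, with its orange cap, on a blue plate 100 x 100 x 12 mm. Origin on the bench under its axis; the white mark on its shoulder is at its +x.
- tape: Bystander, leave alone: yellow ring of tape, 76 mm diameter, 42 mm tall, on the bench between the gauges and the stands. Origin at the centre of its underside.
- spare_cap: Bystander, leave alone: loose orange cap, 68 mm diameter, 38 mm tall, on the bench between the gauges and the stands. Origin at the centre of its underside.
- small_carton: Bystander, leave alone: small cardboard box 60 x 80 x 50 mm, left of the stands. Origin at the centre of its underside.
- packed0: Bystander, leave alone: wrapped adapter with orange cap lying on a cork pad, 100 x 150 mm, 80 mm tall, right of the stands. Origin at the centre of its underside.
- wrench: Bystander, leave alone: steel wrench lying right of the right adapter (origin near its middle).
Mind the look-alikes: they are no part of the job. What is shaped like the gauge_yellow but pink is not meant.

How it is judged:
On the way:
1. both orange caps are screwed fully home (within 0.10 rad of the stop) (value of joint each of cap_left, cap_right below 0.1 rad), for 0.2 s.
At the end, for the whole second after the job is handed in: Both caps within 0.10 rad of home; every gauge present hangs still and upright (tilt under 0.2 rad) on the peg of its colour, eye centre within 12 mm of the peg sideways, 6 to 22 mm below its axis, and from 30 mm tipward to 26 mm postward of the peg point (all of step 1 and x of eye_blue in the frame of peg_blue between -0.03 and 0.026 m and y of eye_blue in the frame of peg_blue between -0.012 and 0.012 m and z of eye_blue in the frame of peg_blue between -0.022 and -0.006 m and angle between each of gauge_blue, gauge_green, gauge_yellow, gauge_violet's own z axis and vertical below 0.2 rad and linear speed of each of gauge_blue, gauge_green, gauge_yellow, gauge_violet below 0.05 m/s and x of eye_green in the frame of peg_green between -0.03 and 0.026 m and y of eye_green in the frame of peg_green between -0.012 and 0.012 m and z of eye_green in the frame of peg_green between -0.022 and -0.006 m and x of eye_yellow in the frame of peg_yellow between -0.03 and 0.026 m and y of eye_yellow in the frame of peg_yellow between -0.012 and 0.012 m and z of eye_yellow in the frame of peg_yellow between -0.022 and -0.006 m and x of eye_violet in the frame of peg_violet between -0.03 and 0.026 m and y of eye_violet in the frame of peg_violet between -0.012 and 0.012 m and z of eye_violet in the frame of peg_violet between -0.022 and -0.006 m); the robot touches nothing.
It fails at once if a gauge is squeezed or pushed by the fingers with more than 90 N in all (45 N a finger) (contact force between the fingers and gauge_blue above 90 N or contact force between the fingers and gauge_green above 90 N or contact force between the fingers and gauge_yellow above 90 N or contact force between the fingers and gauge_violet above 90 N).
It fails at once if an adapter or its orange cap is squeezed or forced by the fingers with more than 90 N in all (contact force between the fingers and adapter_left above 90 N or contact force between the fingers and adapter_right above 90 N).
It fails at once if a gauge is lifted off the bench while a cap is still loose (more than 0.15 rad from home) (value of joint any of cap_left, cap_right above 0.15 rad and height (world z) of any of gauge_blue, gauge_green, gauge_yellow, gauge_violet above 0.05 m).
It fails at once if a bystander is moved by more than 50 mm (distance of any of tape, spare_cap, small_carton, packed0, wrench from where it was at the start of the episode above 0.05 m).
Of gauge_blue, gauge_green, gauge_yellow, gauge_violet only 3 to 4 are there at a start; the rules pass over those that are not, and their reading is None.
At some moment in a run one of gauge_blue, gauge_green, gauge_yellow, gauge_violet may be knocked a few centimetres aside while the robot is not near it.
It also fails if it takes over 210 s, if anything falls off the work surface, if the arm or the gripper's body presses on something with over 40 N, if the wrist force passes 120 N, or if a joint passes its speed limit or range.

## Working session

There is one attempt and no reset: what is moved stays moved. The work goes in short steps, each a Python script; the robot and the scene stay as the last script left them, time stands still between calls to the robot, and variables do not carry over. Pictures are saved under pics/ and viewed, and the job is handed in when it is done.

```bash
ls; mkdir -p pics; python3 - <<'E'
from workcell import robot
import cv2,numpy as np
for n in ("scene","top"):
    im,d=robot.get_image(n); cv2.imwrite(f"pics/{n}0.png",im); np.save(f"/tmp/{n}.npy",d)
    m=robot.camera_model(n); print(n,m)
print(robot.state())
E
```

```text
pics
scene {'vfov': 53.91772807201303, 'cx': 320.7744057252908, 'cy': 236.92733640678148, 'R': array([[-0.28557177,  0.95834591,  0.00467729],
       [ 0.72992163,  0.2206624 , -0.64693317],
       [-0.62101786, -0.1813318 , -0.76253236]]), 't': array([ 0.19149956, -0.24489156,  1.56414534])}
top {'vfov': 50.39225678652871, 'cx': 328.6484533470497, 'cy': 235.36502730967447, 'R': array([[-0.00584768, -0.99992034, -0.01118593],
       [-0.99379215,  0.0070539 , -0.11102883],
       [ 0.11109889,  0.01046723, -0.99375423]]), 't': array([-0.05733233,  0.50234252,  1.5011193 ])}
{'clock': 0.1, 'q': array([-1.22206006e+00,  3.59464805e-01,  1.51130417e+00, -1.59287886e-05,
        1.27250515e+00, -1.15078586e-01]), 'joint_velocities': array([-0.00090527, -0.00070471, -0.00244682, -0.00135206, -0.00180766,
        0.00152014]), 'joint_efforts': array([ 1.28915286e-03, -5.28648019e+01, -2.79349011e+01,  1.03417528e-04,
        5.12025843e-03,  1.22934145e-05]), 'ee_pos': array([ 0.26822017, -0.53606839,  0.24752629]), 'tcp_rot': array([ 9.73228891e-01,  2.29836506e-01, -1.05557803e-04, -8.34118164e-04]), 'contact_force': array([-0.2566389 , -0.11270726,  0.09129734]), 'torque': array([ 0.04039647, -0.05229355, -0.03899917]), 'grip_width': 0.08552824196512933}
```

View pics/scene0.png

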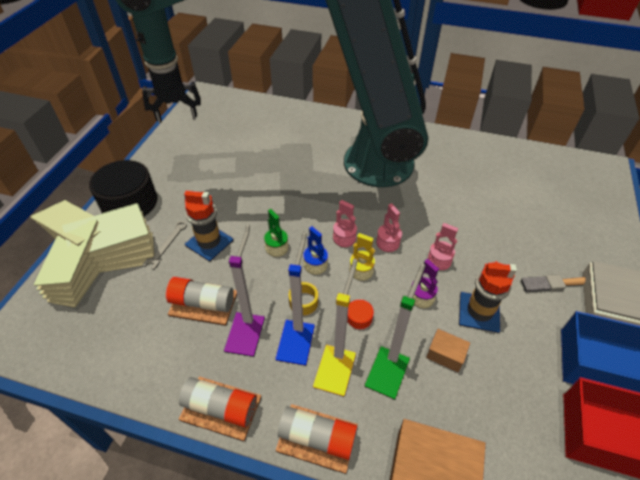

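View pics/top0.png

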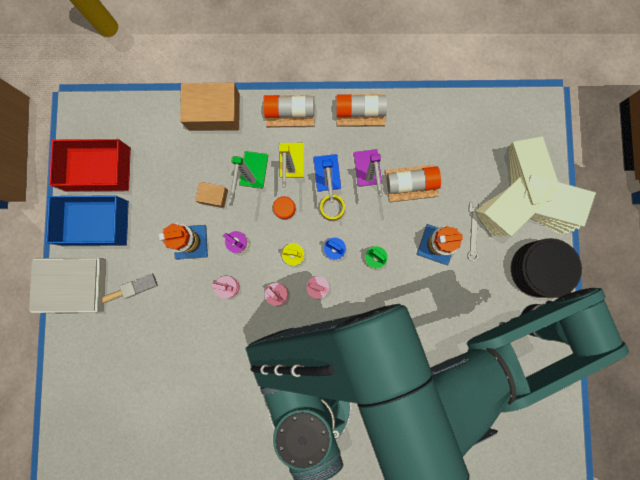

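View pics/top0c.png

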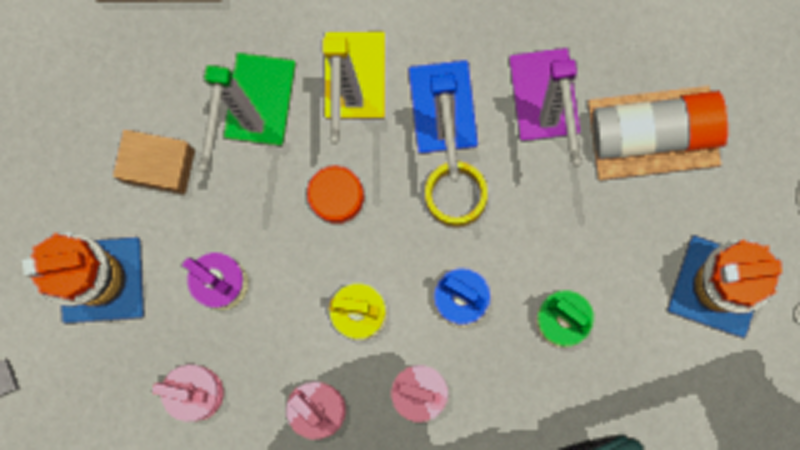

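View pics/scene0c.png

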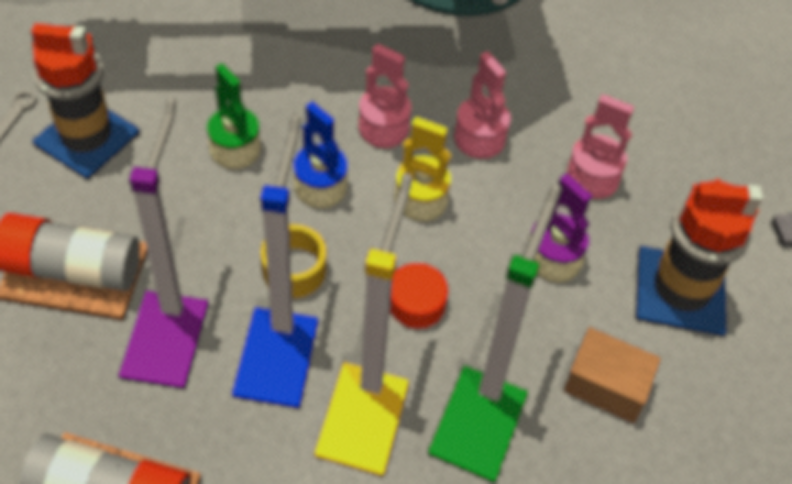

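```bash
cat > h.py <<'E'
from workcell import robot
import numpy as np, cv2
from scipy.spatial.transform import Rotation as Rn
def cloud(n,d=None,im=None):
    if d is None: im,d=robot.get_image(n)
    m=robot.camera_model(n); f=240/np.tan(np.radians(m['vfov']/2))
    v,u=np.mgrid[0:480,0:640]
    P=np.stack([(u-m['cx'])/f*d,(v-m['cy'])/f*d,d],-1)
    W=(P-m['t'])@m['R']; W[d<=0]=np.nan
    return im,W
def proj(n,X):
    m=robot.camera_model(n); f=240/np.tan(np.radians(m['vfov']/2))
    c=m['R']@np.asarray(X)+m['t']; return c[:2]/c[2]*f+[m['cx'],m['cy']]
E
python3 - <<'E'
from h import *
for n in ("scene","top"):
    im=cv2.imread(f"pics/{n}0.png"); _,W=cloud(n,np.load(f"/tmp/{n}.npy"),im)
    np.save(f"/tmp/W{n}.npy",W)
    hsv=cv2.cvtColor(im,cv2.COLOR_BGR2HSV); H,S,V=[hsv[...,i].astype(int) for i in range(3)]
    z=W[...,2]
    print(n,"bench z",[np.round(z[p],4) for p in ([(300,180),(150,250),(320,400)] if n=="scene" else [(300,180),(120,150),(230,400),(220,220),(400,100)])])
    cols={'blue':(105,125),'green':(50,75),'yellow':(24,34),'violet':(140,155)}
    for c,(a,b) in cols.items():
        m=(H>=a)&(H<=b)&(S>130)&(V>60)&(z>0.1)&(z<0.3)&(W[...,0]<0.9)&(W[...,0]>0.3)&(abs(W[...,1])<.35)
        g=m&(z<0.16); hd=m&(z>0.2)
        for nm,k in (('tab',g),('head',hd)):
            p=W[k]; 
            if len(p)<4: print(c,nm,len(p)); continue
            mu=np.median(p,0); q=p[np.linalg.norm(p-mu,axis=1)<.06]
            if nm=='tab': q=q[q[:,2]>0.12]
            e=np.linalg.eigh(np.cov(q[:,:2].T)); 
            print(c,nm,len(q),q.mean(0).round(4),'zmax',q[:,2].max().round(3),'dir',np.degrees(np.arctan2(*e[1][::-1,1])).round(1),np.sqrt(e[0]).round(4))
E
```

```text
scene bench z [np.float64(0.0578), np.float64(0.0038), np.float64(0.1888)]
blue tab 103 [ 0.4682 -0.0761  0.1361] zmax 0.146 dir 59.0 [0.0029 0.0111]
blue head 118 [ 0.6708 -0.057   0.255 ] zmax 0.262 dir 100.5 [0.0047 0.0065]
green tab 81 [ 0.4429 -0.1967  0.1366] zmax 0.146 dir 55.6 [0.0027 0.0111]
green head 122 [0.6821 0.1772 0.2552] zmax 0.262 dir 85.1 [0.0045 0.0064]
yellow tab 82 [0.4479 0.0467 0.1416] zmax 0.149 dir 81.9 [0.0039 0.0113]
yellow head 103 [0.7096 0.0547 0.2581] zmax 0.262 dir 95.7 [0.0048 0.007 ]
violet tab 103 [0.489  0.2178 0.1381] zmax 0.146 dir 52.3 [0.0032 0.0107]
violet head 100 [ 0.6859 -0.1815  0.2552] zmax 0.261 dir 94.1 [0.0042 0.0065]
top bench z [np.float64(-0.0012), np.float64(-0.0076), np.float64(-0.0019), np.float64(-0.002), np.float64(0.0005)]
blue tab 69 [ 0.4613 -0.0773  0.139 ] zmax 0.146 dir 59.9 [0.0036 0.0115]
blue head 74 [ 0.6645 -0.0589  0.2541] zmax 0.263 dir 89.0 [0.0053 0.0077]
green tab 72 [ 0.4349 -0.199   0.1379] zmax 0.144 dir 53.0 [0.0038 0.0117]
green head 66 [0.6761 0.1742 0.2545] zmax 0.26 dir 80.3 [0.0048 0.0075]
yellow tab 71 [0.4447 0.0458 0.1381] zmax 0.146 dir 80.7 [0.0037 0.0119]
yellow head 74 [0.7055 0.0536 0.2532] zmax 0.261 dir 97.1 [0.0053 0.0075]
violet tab 59 [0.4828 0.2137 0.1392] zmax 0.148 dir 54.3 [0.0034 0.0109]
violet head 69 [ 0.6795 -0.183   0.255 ] zmax 0.264 dir 99.4 [0.0053 0.0072]
```

```bash
python3 - <<'E'
from h import *
heads={}
for n in ("scene","top"):
    im=cv2.imread(f"pics/{n}0.png"); W=np.load(f"/tmp/W{n}.npy")
    hsv=cv2.cvtColor(im,cv2.COLOR_BGR2HSV); S=hsv[...,1].astype(int)
    z=W[...,2]
    for c,h in {'blue':(.668,-.058),'green':(.679,.176),'yellow':(.7075,.054),'violet':(.683,-.182)}.items():
        r=W[...,:2]-np.array(h); m=(z>.222)&(z<.265)&(S<70)&(np.hypot(r[...,0],r[...,1])<.115)&(r[...,0]<-.012)&(abs(r[...,1])<.06)
        p=W[m]
        mu=p[:,:2].mean(0);e=np.linalg.eigh(np.cov(p[:,:2].T));d=e[1][:,1]; d*=np.sign(d[0])
        t=(p[:,:2]-mu)@d; far=(np.array(h)-mu)@d
        off=(np.array(h)-mu)@[-d[1],d[0]]
        print(n,c,len(p),'z',np.median(p[:,2]).round(3),'mu',mu.round(4),'yaw',np.degrees(np.arctan2(d[1],d[0])).round(2),'tip to head',(far-t.min()).round(4),'headoff',off.round(4),'rms',np.sqrt(e[0]).round(4))
    for nm,y in (('left',.4),('right',-.4)):
        hh=hsv[...,0]
        m=(z>.188)&(z<.21)&(np.sign(W[...,1])==np.sign(y))&(W[...,0]<.65)&(W[...,0]>.3)&(abs(W[...,1])<.55)
        m&=(abs(W[...,1])>.28)
        p=W[m]; mu=p.mean(0); e=np.linalg.eigh(np.cov(p[:,:2].T)); w=W[m&(S<70)]
        wm=w.mean(0) if len(w) else None
        ang=np.degrees(np.arctan2(*e[1][::-1,1]))
        print(n,nm,len(p),mu.round(4),'ang',ang.round(1),np.sqrt(e[0]).round(4),'white',len(w),wm, p.max(0).round(3),p.min(0).round(3))
for n,b in (("scene",(150,190)),("scene",(455,255)),("top",(155,215)),("top",(415,215))):
    im=cv2.imread(f"pics/{n}0.png"); x,y=b; k=im[y:y+70,x:x+70]
    cv2.imwrite('/tmp/k%d.png'%(x),cv2.resize(k,(300,300),interpolation=cv2.INTER_CUBIC))
ks=[cv2.imread('/tmp/k%d.png'%x) for x in (455,150,155,415)]
cv2.imwrite('pics/caps0.png',np.vstack([np.hstack(ks[:2]),np.hstack(ks[2:])]))
E
```

```text
scene blue 152 z 0.246 mu [ 0.6062 -0.0656] yaw 6.67 tip to head 0.1002 headoff 0.0004 rms [0.0028 0.0244]
scene green 177 z 0.245 mu [0.6176 0.185 ] yaw -8.06 tip to head 0.1015 headoff -0.0003 rms [0.0028 0.0247]
scene yellow 154 z 0.245 mu [0.6501 0.0541] yaw -0.11 tip to head 0.0963 headoff 0.0001 rms [0.0027 0.0227]
scene violet 153 z 0.246 mu [ 0.6199 -0.1916] yaw 7.06 tip to head 0.102 headoff 0.0018 rms [0.0028 0.0245]
scene left 230 [0.4906 0.362  0.1962] ang 98.8 [0.0052 0.018 ] white 41 [0.485814   0.3869407  0.19665721] [0.503 0.392 0.201] [0.475 0.331 0.188]
scene right 176 [ 0.4787 -0.3867  0.1957] ang 97.9 [0.0052 0.0184] white 36 [ 0.47491787 -0.36173104  0.1962694 ] [ 0.488 -0.357  0.201] [ 0.466 -0.418  0.188]
top blue 125 z 0.243 mu [ 0.6118 -0.0652] yaw 6.65 tip to head 0.1045 headoff 0.0007 rms [0.0028 0.0266]
top green 131 z 0.242 mu [0.6215 0.1839] yaw -8.29 tip to head 0.1035 headoff 0.0005 rms [0.0028 0.0264]
top yellow 114 z 0.242 mu [0.6482 0.0533] yaw -0.01 tip to head 0.1033 headoff 0.0007 rms [0.0026 0.0276]
top violet 132 z 0.243 mu [ 0.6253 -0.1911] yaw 7.4 tip to head 0.1054 headoff 0.0016 rms [0.003  0.0279]
top left 141 [0.4878 0.3625 0.1942] ang 99.5 [0.0047 0.018 ] white 31 [0.48375704 0.38604539 0.1943227 ] [0.498 0.393 0.202] [0.476 0.331 0.188]
top right 140 [ 0.4746 -0.3864  0.195 ] ang 97.3 [0.0047 0.0177] white 33 [ 0.47182817 -0.36333203  0.19474696] [ 0.485 -0.357  0.2  ] [ 0.463 -0.418  0.188]
```

View pics/caps0.png

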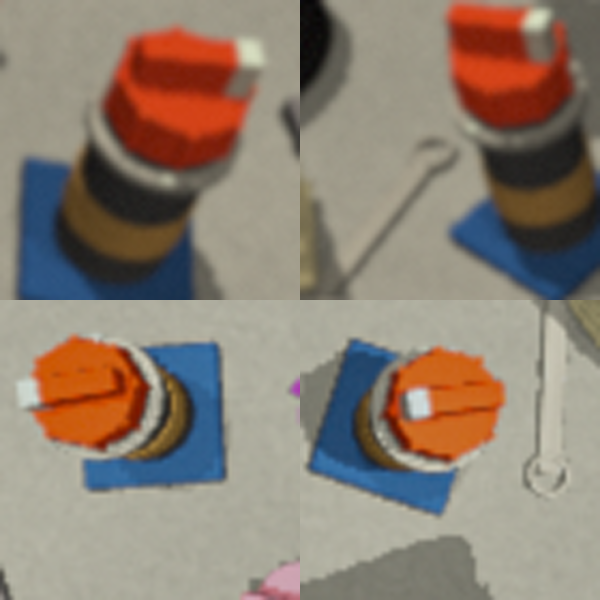

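```bash
python3 - <<'E'
from h import *
for n in ("scene","top"):
    im=cv2.imread(f"pics/{n}0.png"); W=np.load(f"/tmp/W{n}.npy")
    hsv=cv2.cvtColor(im,cv2.COLOR_BGR2HSV); H,S,V=[hsv[...,i].astype(int) for i in range(3)]
    z=W[...,2]
    for nm,s,c in (('left',1,(.489,.362)),('right',-1,(.477,-.3865))):
        r=np.hypot(W[...,0]-c[0],W[...,1]-c[1])
        m=(H>95)&(H<125)&(S>100)&(z<.03)&(z>-.01)&(r<.09)
        p=W[m][:,:2].astype(np.float32)
        (cc,sz,a)=cv2.minAreaRect(p*1000); print(n,nm,len(p),np.round(cc),np.round(sz),round(a,1))
        # shoulder: ring
        k=(z>.10)&(z<.172)&(r<.06)&(V>185)&(S<50)
        q=W[k]; print('  bright',len(q), q[:,2].mean() if len(q) else '')
        if len(q):
            an=np.degrees(np.arctan2(q[:,1]-c[1],q[:,0]-c[0])); print('  ',np.histogram(an,bins=np.arange(-180,181,20))[0])
            ii=np.argsort(-V[k])[:12]; print('  ',[(int(an[i]),int(V[k][i]),round(float(q[i,2]),3)) for i in ii])
for c in ('cap_left','adapter_left','adapter_right'):
    pass
E
```

```text
scene left 639 [492. 361.] [96. 97.] 3.8
  bright 0 
scene right 466 [ 480. -386.] [98. 95.] 70.2
  bright 0 
top left 442 [488. 361.] [98. 97.] 4.5
  bright 23 0.12776879556030185
   [0 0 0 1 1 7 6 2 4 2 0 0 0 0 0 0 0 0]
   [(-60, 199, 0.134), (2, 198, 0.134), (-55, 196, 0.13), (-11, 196, 0.127), (-73, 196, 0.129), (-63, 196, 0.129), (-70, 195, 0.123), (-45, 194, 0.123), (-67, 194, 0.128), (-77, 194, 0.129), (-50, 193, 0.125), (-9, 192, 0.131)]
top right 433 [ 476. -386.] [97. 99.] 70.7
  bright 18 0.12867073149793767
   [1 7 1 0 0 0 0 0 0 0 0 0 0 0 0 0 3 6]
   [(176, 196, 0.133), (179, 196, 0.134), (166, 195, 0.122), (-140, 195, 0.126), (146, 194, 0.129), (-135, 194, 0.128), (-173, 194, 0.126), (-156, 193, 0.133), (-149, 193, 0.127), (-140, 191, 0.134), (173, 191, 0.129), (-153, 189, 0.13)]
```

```bash
python3 - <<'E'
from h import *
im=cv2.imread("pics/scene0.png"); o=[]
for c,yw in (((.490,.3615),4),((.478,-.386),-20)):
    u,v=proj('scene',(*c,.15)).astype(int)
    k=cv2.resize(im[v-25:v+30,u-28:u+28],(400,400),interpolation=cv2.INTER_NEAREST)
    k=cv2.convertScaleAbs(k,alpha=1.2)
    o.append(k); print(u,v)
    for z in (.13,.15): print([proj('scene',(c[0]+.036*np.cos(np.radians(a)),c[1]+.036*np.sin(np.radians(a)),z)).round(1).tolist() for a in (yw,yw+90)])
cv2.imwrite('pics/mk.png',np.hstack(o))
E
```

```text
494 278
[[492.7, 296.4], [508.5, 286.5]]
[[495.2, 291.5], [511.2, 281.5]]
199 206
[[190.8, 220.2], [210.8, 218.1]]
[[189.2, 214.9], [209.4, 212.8]]
```

View pics/mk.png

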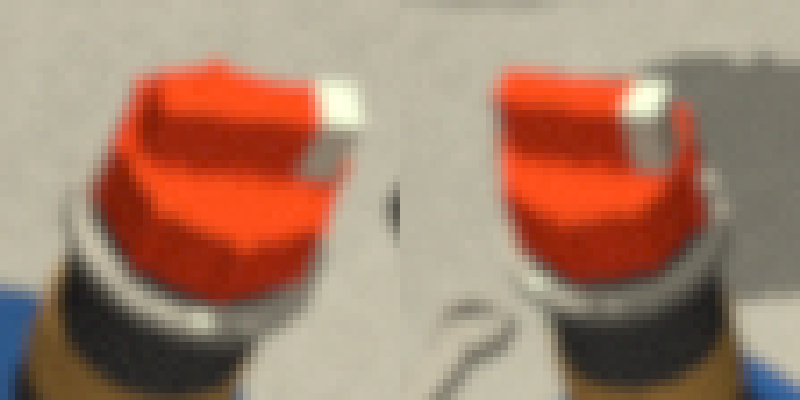

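```bash
cat >> h.py <<'E'
def down(yawdeg):
    q=(Rn.from_euler('z',yawdeg,degrees=True)*Rn.from_euler('x',180,degrees=True)).as_quat(); return q
def st(msg=''):
    s=robot.state(); print(msg,'t',round(s['clock'],1),'p',s['ee_pos'].round(4),'F',s['contact_force'].round(2),'Tz',s['torque'].round(3),'w',round(s['grip_width'],4)); return s
E
python3 - <<'E'
from h import *
robot.move_pose([.36,-.48,.33],down(60)); st('up')
s=robot.state();print(s['q'].round(3))
robot.move_pose([.4767,-.3866,.30],down(97.6)); st('above'); print(robot.state()['q'].round(3))
robot.gripper_to(.034); st('w')
robot.servo_line([.4767,-.3866,.215]); st()
robot.servo_line([.4767,-.3866,.193],vel=.05,stop_force=6); st('low')
E
```

```text
up t 0.7 p [ 0.3597 -0.4798  0.3294] F [-0.75  0.64  0.1 ] Tz [-0.065  0.01   0.021] w 0.0854
[-1.042e+00  2.980e-01  1.397e+00 -1.000e-03  1.446e+00 -5.170e-01]
above t 1.4 p [ 0.4755 -0.3871  0.2985] F [-0.16 -0.19 -0.98] Tz [ 0.017  0.017 -0.02 ] w 0.0853
[-7.950e-01  3.400e-01  1.412e+00 -1.000e-03  1.392e+00 -9.250e-01]
w t 1.9 p [ 0.4765 -0.3868  0.3001] F [-0.92  0.32  0.52] Tz [ 0.036  0.012 -0.038] w 0.0341
 t 2.6 p [ 0.4771 -0.387   0.2156] F [0.22 0.03 0.64] Tz [ 0.021 -0.044 -0.011] w 0.0337
low t 3.2 p [ 0.4766 -0.3865  0.1927] F [0.04 0.56 0.16] Tz [-0.019  0.049  0.006] w 0.0339
```

```bash
cat >> h.py <<'E'
def F(n=8):
    a=[];b=[]
    for _ in range(n):
        robot.hold(.02); s=robot.state(); a.append(s['contact_force']); b.append(s['torque'])
    return np.mean(a,0),np.mean(b,0)
E
python3 - <<'E'
from h import *
f0,t0=F()
for w in (.026,.022,.020,.019,.018):
    robot.gripper_to(w); f,t=F(); print(w,round(robot.state()['grip_width'],4),(f-f0).round(2),(t-t0).round(3))
    if np.linalg.norm(f-f0)>4: break
st()
E
```

```text
0.026 0.026 [-0.12 -0.04  0.2 ] [-0.019 -0.     0.013]
0.022 0.0219 [-0.17 -0.09  0.62] [-0.001 -0.001  0.008]
0.02 0.0199 [-0.44 -0.27  0.54] [ 0.004 -0.016  0.01 ]
0.019 0.0188 [-0.03 -0.17  0.39] [ 0.001 -0.007  0.021]
0.018 0.018 [-0.35 -0.08  0.65] [-0.023 -0.007  0.   ]
 t 5.1 p [ 0.4767 -0.3866  0.193 ] F [-0.52 -0.75 -0.32] Tz [ 0.004  0.004 -0.045] w 0.018
```

```bash
cat >> h.py <<'E'
def turn(deg,step,lim=.25):
    """clockwise turn by q6, until moment change > lim"""
    q=np.array(robot.state()['q']); f0,t0=F(); done=0
    while done<deg-1e-6:
        d=min(step,deg-done); q=q.copy(); q[5]+=np.radians(d); robot.move_j(q); done+=d
        f,t=F(4); dt=t[2]-t0[2]; print(round(done,1),'F',(f-f0).round(1),'Tz',round(dt,3))
        if abs(dt)>lim or np.linalg.norm(f-f0)>10: print('STOP'); return True
    return False
E
python3 - <<'E'
from h import *
if not turn(100,10): turn(12,3)
st()
E
```

```text
10 F [ 0.2  0.3 -0. ] Tz -0.004
20 F [ 0.1 -0.3  0.1] Tz -0.004
30 F [ 0.3 -0.3 -0.3] Tz 0.011
40 F [ 0.9 -0.3 -0.8] Tz 0.015
50 F [ 2.3 -0.1 -0.5] Tz 0.028
60 F [ 2.  -0.2 -0.6] Tz 0.043
70 F [ 2.5 -0.8 -1.2] Tz 0.042
80 F [ 3.3 -1.2 -1.1] Tz 0.057
90 F [ 2.7 -2.3 -0.2] Tz 0.051
100 F [ 2.7 -3.1 -0. ] Tz 0.049
3 F [ 0.5  0.2 -0.4] Tz 0.021
6 F [ 0.2 -0.3 -0.4] Tz -0.007
9 F [ 0.1 -0.4  0.2] Tz 0.006
12 F [-0.3 -0.5  0.5] Tz 0.016
 t 10.2 p [ 0.4767 -0.3869  0.1932] F [ 3.16 -3.37  0.98] Tz [-0.599 -0.293  0.067] w 0.018
```

```bash
python3 - <<'E'
from h import *
turn(16,1.5,.2)
st()
E
```

```text
1.5 F [ 0.   0.  -0.2] Tz -0.017
3.0 F [-0.3 -0.3  0.3] Tz 0.015
4.5 F [-0.4 -0.3 -0.4] Tz 0.021
6.0 F [-0.5  0.  -0.5] Tz -0.032
7.5 F [-0.3  0.2 -0.5] Tz -0.027
9.0 F [-0.9 -0.2 -0.7] Tz -0.015
10.5 F [-0.4 -0.5 -1.2] Tz -0.002
12.0 F [-0.7 -1.4 -1.4] Tz 0.076
13.5 F [-0.1 -0.9 -1.4] Tz 0.387
STOP
 t 13.2 p [ 0.4769 -0.3872  0.1933] F [ 2.   -4.44 -1.21] Tz [-0.859 -0.369  0.416] w 0.0182
```

```bash
python3 - <<'E'
from h import *
q=np.array(robot.state()['q']); q[5]-=np.radians(2.5); robot.move_j(q)
robot.gripper_to(.034); st()
robot.servo_line([.4767,-.3866,.235],vel=.1); robot.servo_line([.4767,-.3866,.36],vel=.25)
robot.move_pose([.50,.0,.40],down(60))
W={}
for n in ("scene","top"):
    im,w=cloud(n); cv2.imwrite(f'pics/{n}1.png',im)
    hsv=cv2.cvtColor(im,cv2.COLOR_BGR2HSV); S=hsv[...,1].astype(int);z=w[...,2]
    m=(z>.188)&(z<.21)&(np.hypot(w[...,0]-.477,w[...,1]+.3866)<.05)
    p=w[m]; e=np.linalg.eigh(np.cov(p[:,:2].T)); wt=w[m&(S<70)]
    print(n,len(p),p.mean(0).round(4),np.degrees(np.arctan2(*e[1][::-1,1])).round(1),wt.mean(0))
robot.move_pose([.489,.3617,.33],down(99.2)); st('above')
robot.servo_line([.489,.3617,.215]); robot.servo_line([.489,.3617,.193],vel=.05,stop_force=6)
f0,t0=F()
for w in (.026,.022,.020,.019,.018):
    robot.gripper_to(w); f,t=F(); print(w,round(robot.state()['grip_width'],4),(f-f0).round(2),(t-t0).round(3))
    if np.linalg.norm(f-f0)>4: break
st()
E
```

```text
t 13.8 p [ 0.4764 -0.3862  0.1929] F [-0.27  0.28  0.09] Tz [ 0.019  0.034 -0.05 ] w 0.0339
scene 173 [ 0.4795 -0.3867  0.1959] 158.3 [ 0.50088613 -0.39573838  0.19603161]
top 148 [ 0.4751 -0.387   0.1952] 159.8 [ 0.49868338 -0.39566686  0.19499921]
above t 17.9 p [0.4897 0.3607 0.3303] F [-0.4   0.03 -0.59] Tz [-0.06  -0.013 -0.043] w 0.034
0.026 0.026 [-0.2  -0.47 -0.3 ] [-0.016 -0.017 -0.015]
0.022 0.022 [ 0.02 -0.31 -0.17] [ 0.005  0.006 -0.012]
0.02 0.0201 [ 0.25 -0.29 -0.11] [-0.023 -0.007 -0.004]
0.019 0.019 [-0.4  -0.63 -0.31] [-0.004 -0.002 -0.01 ]
0.018 0.0179 [-0.35  0.06  0.13] [-0.042  0.003 -0.01 ]
 t 21.4 p [0.489  0.3617 0.193 ] F [-0.72  1.1   1.15] Tz [-0.056 -0.016 -0.057] w 0.0179
```

View pics/scene1.png

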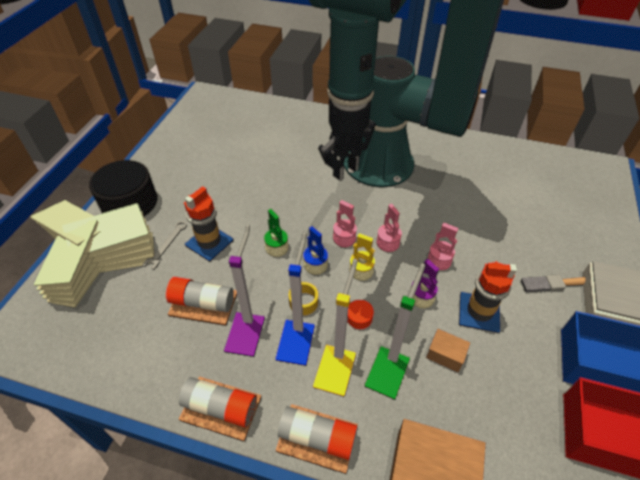

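```bash
python3 - <<'E'
from h import *
if not turn(85,8.5): 
    turn(25,1.5,.2)
st()
E
```

```text
8.5 F [ 1.6  1.1 -1.2] Tz 0.063
17.0 F [ 1.8  1.4 -0.8] Tz 0.039
25.5 F [1.2 0.7 0.5] Tz -0.003
34.0 F [ 1.  -0.3 -0.1] Tz 0.033
42.5 F [ 0.4  0.2 -0.1] Tz 0.021
51.0 F [-1.4  0.7 -0.3] Tz 0.036
59.5 F [-2.8  0.6  0.2] Tz 0.057
68.0 F [-4.1  2.5  0. ] Tz 0.089
76.5 F [-4.2  3.2 -0. ] Tz 0.067
85.0 F [-3.8  2.6 -0.4] Tz 0.076
1.5 F [ 0.1 -0.2  0.3] Tz -0.002
3.0 F [0.4 0.3 0.2] Tz 0.008
4.5 F [ 0.7  0.6 -0.1] Tz 0.005
6.0 F [0.7 0.7 0.1] Tz 0.048
7.5 F [ 0.5  0.6 -0. ] Tz -0.001
9.0 F [ 0.7  0.5 -0.7] Tz 0.03
10.5 F [ 0.2  0.9 -0.5] Tz 0.02
12.0 F [ 1.1  0.7 -0.7] Tz -0.006
13.5 F [ 0.4  1.2 -0.1] Tz 0.004
15.0 F [ 0.4  2.1 -0.5] Tz 0.033
16.5 F [-1.   3.1  0.1] Tz 0.057
18.0 F [-1.3  2.9  0.4] Tz 0.308
STOP
 t 28.8 p [0.4879 0.3629 0.1929] F [-5.15  6.04 -0.  ] Tz [0.984 0.867 0.369] w 0.0176
```

```bash
cat >> h.py <<'E'
COL={'blue':(105,125),'green':(50,75),'yellow':(24,34),'violet':(140,155)}
def tabs(zlo=.125,zhi=.155,save=None,only=None):
    out={}
    for n in ("scene","top"):
        im,W=cloud(n)
        if save: cv2.imwrite(f'pics/{n}{save}.png',im)
        hsv=cv2.cvtColor(im,cv2.COLOR_BGR2HSV); H,S,V=[hsv[...,i].astype(int) for i in range(3)]; z=W[...,2]
        for c,(a,b) in COL.items():
            if only and c not in only: continue
            m=(H>=a)&(H<=b)&(S>120)&(V>50)&(z>zlo)&(z<zhi)&(W[...,0]<.9)&(W[...,0]>.3)&(abs(W[...,1])<.34)
            p=W[m]
            if len(p)<15: print(c,n,'few',len(p)); continue
            mu=np.median(p,0); p=p[np.linalg.norm(p-mu,axis=1)<.04]
            e=np.linalg.eigh(np.cov(p[:,:2].T)); d=e[1][:,1]; ang=np.degrees(np.arctan2(d[1],d[0]))%180
            # midpoint of extremes
            ds=np.percentile((p[:,:2]-mu[:2])@d,[3,97]); nn=np.array([-d[1],d[0]]); de=np.percentile((p[:,:2]-mu[:2])@nn,[5,95])
            c2=mu[:2]+d*ds.mean()+nn*de.mean()
            out.setdefault(c,{})[n]=(c2,ang,np.ptp(ds),p[:,2].max()); print(c,n,len(p),c2.round(4),'ang',ang.round(1),'len',np.ptp(ds).round(3),np.ptp(de).round(3),'zmax',p[:,2].max().round(3))
    return out
def wings():
    for n in ("scene","top"):
        im,w=cloud(n)
        hsv=cv2.cvtColor(im,cv2.COLOR_BGR2HSV); S=hsv[...,1].astype(int);z=w[...,2]
        for nm,c in (('right',(.477,-.3866)),('left',(.489,.3617))):
            m=(z>.188)&(z<.21)&(np.hypot(w[...,0]-c[0],w[...,1]-c[1])<.05)
            p=w[m]; e=np.linalg.eigh(np.cov(p[:,:2].T)); wt=w[m&(S<70)].mean(0)
            a=np.degrees(np.arctan2(*e[1][::-1,1])); 
            if np.cos(np.radians(a))*(wt[0]-p[:,0].mean())<0: a+=180
            print(n,nm,((a+180)%360-180).round(1),wt.round(3))
E
python3 - <<'E'
from h import *
q=np.array(robot.state()['q']); q[5]-=np.radians(2.5); robot.move_j(q)
robot.gripper_to(.034); st()
robot.servo_line([.489,.3617,.235],vel=.1); robot.servo_line([.489,.3617,.36],vel=.25)
robot.move_pose([.37,.1,.40],down(60))
tabs(save='2'); wings(); st()
E
```

```text
t 29.3 p [0.4885 0.3626 0.193 ] F [-0.98 -0.36 -0.42] Tz [ 0.006  0.021 -0.01 ] w 0.0339
blue scene 92 [ 0.4661 -0.0765] ang 58.3 len 0.034 0.01 zmax 0.146
green scene 70 [ 0.441  -0.1975] ang 52.4 len 0.031 0.009 zmax 0.147
yellow scene 78 [0.447  0.0465] ang 81.6 len 0.036 0.012 zmax 0.147
violet scene 112 [0.4874 0.2168] ang 52.7 len 0.034 0.011 zmax 0.147
blue top 67 [ 0.4616 -0.0777] ang 59.9 len 0.037 0.011 zmax 0.147
green top 70 [ 0.4351 -0.1989] ang 51.4 len 0.036 0.011 zmax 0.147
yellow top 66 [0.4452 0.0459] ang 81.0 len 0.038 0.01 zmax 0.149
violet top 42 [0.4856 0.2172] ang 56.7 len 0.029 0.01 zmax 0.145
scene right -20.8 [ 0.501 -0.395  0.196]
scene left 4.2 [0.515 0.363 0.196]
top right -20.0 [ 0.499 -0.396  0.195]
top left 3.8 [0.513 0.363 0.196]
 t 32.1 p [0.3703 0.1004 0.3997] F [ 0.92 -0.01 -0.47] Tz [ 0.014  0.015 -0.027] w 0.0342
```

View pics/top2.png

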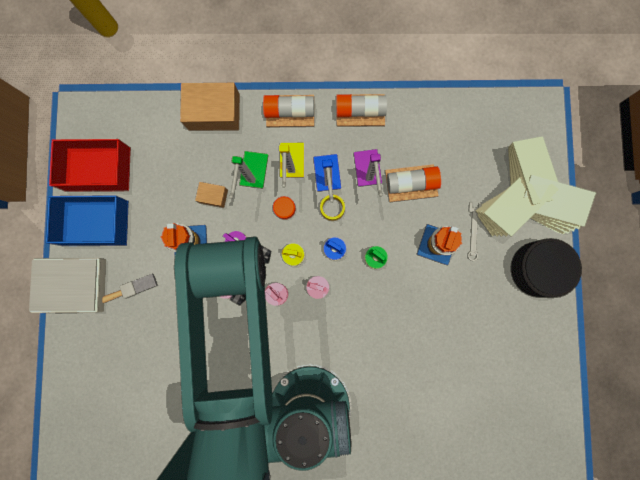

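View pics/scene2.png

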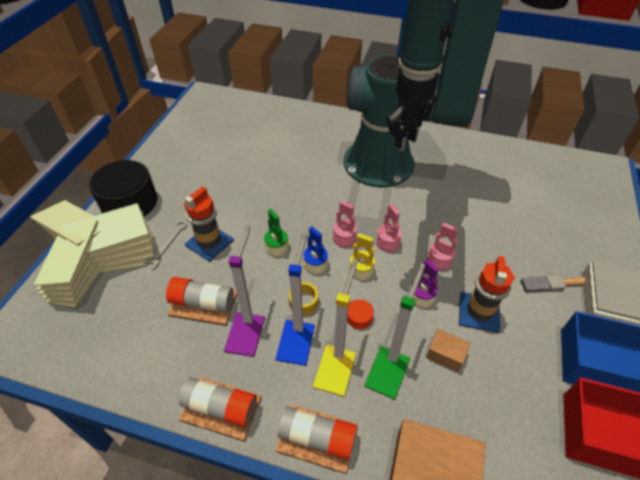

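```bash
cat >> h.py <<'E'
PEG={}
for c,(hx,hy,y) in {'blue':(.6677,-.058,6.65),'green':(.679,.1757,-8.2),'yellow':(.7075,.0543,0.),'violet':(.6827,-.1830,7.2)}.items():
    d=np.array([np.cos(np.radians(y)),np.sin(np.radians(y))]); PEG[c]=(np.array([hx,hy])-.052*d,d,y)
GZ=.131
def reach(c,o):
    p=np.mean([v[0] for v in o[c].values()],0); ang=np.mean([v[1] for v in o[c].values()])
    yaw=ang-90
    robot.gripper_to(.062)
    robot.move_pose([*p,.30],down(yaw)); st('above'); print(c,p.round(4),'yaw',yaw.round(1),'q6',robot.state()['q'][5].round(2))
    robot.servo_line([*p,.175],vel=.25); robot.servo_line([*p,GZ],vel=.06,stop_force=6); st('low')
    return yaw
def close(seq):
    f0,t0=F(4)
    for w in seq:
        robot.gripper_to(w); g=robot.state()['grip_width']; f,t=F(3); print('cmd',w,'w',round(g,5),'dF',(f-f0).round(2))
        if g-w>.0004: print('contact'); return
E
python3 - <<'E'
from h import *
print(PEG)
o=tabs()
reach('yellow',o)
close([.048,.044,.042,.0412,.0407,.0403,.0399])
E
```

```text
{'blue': (array([ 0.61604985, -0.06402181]), array([0.99327209, 0.11580399]), 6.65), 'green': (array([0.62753164, 0.1831167 ]), array([ 0.98977623, -0.14262893]), -8.2), 'yellow': (array([0.6555, 0.0543]), array([1., 0.]), 0.0), 'violet': (array([ 0.63111004, -0.18951733]), array([0.9921147 , 0.12533323]), 7.2)}
blue scene 92 [ 0.4665 -0.0761] ang 58.5 len 0.034 0.01 zmax 0.147
green scene 72 [ 0.4409 -0.1985] ang 53.8 len 0.032 0.008 zmax 0.147
yellow scene 79 [0.4473 0.0465] ang 81.4 len 0.037 0.012 zmax 0.148
violet scene 112 [0.4869 0.2167] ang 50.9 len 0.034 0.01 zmax 0.147
blue top 69 [ 0.4614 -0.0776] ang 60.4 len 0.037 0.011 zmax 0.147
green top 68 [ 0.435  -0.1993] ang 52.5 len 0.037 0.011 zmax 0.148
yellow top 67 [0.445  0.0461] ang 82.0 len 0.038 0.011 zmax 0.145
violet top 43 [0.4854 0.2171] ang 58.3 len 0.029 0.01 zmax 0.145
above t 33.5 p [0.4462 0.0464 0.3003] F [ 0.85  0.3  -0.07] Tz [ 0.022  0.008 -0.035] w 0.0622
yellow [0.4461 0.0463] yaw -8.3 q6 1.66
low t 35.1 p [0.4463 0.0463 0.131 ] F [-0.07  0.58 -0.02] Tz [-0.044 -0.012 -0.029] w 0.062
cmd 0.048 w 0.04784 dF [-0.41  0.18  0.27]
cmd 0.044 w 0.04415 dF [-0.4  -0.41 -0.11]
cmd 0.042 w 0.04203 dF [0.16 0.11 0.3 ]
cmd 0.0412 w 0.04127 dF [-0.49  0.68  0.67]
cmd 0.0407 w 0.04058 dF [0.49 1.1  0.81]
cmd 0.0403 w 0.04019 dF [-0.02  1.63  0.63]
cmd 0.0399 w 0.04004 dF [0.1  1.37 1.86]
```

```bash
python3 - <<'E'
from h import *
close([.0396])
f0,_=F(10)
p=robot.state()['ee_pos']; robot.servo_line([p[0],p[1],GZ+.015],vel=.05)
f,_=F(10); print('dF lift',(f-f0).round(2)); st()
im,_=robot.get_image('scene'); cv2.imwrite('pics/lift1.png',cv2.resize(im[190:320,290:440],None,fx=4,fy=4,interpolation=cv2.INTER_CUBIC))
E
```

```text
cmd 0.0396 w 0.03984 dF [ 0.3  -0.23  0.47]
dF lift [-0.48 -2.52 -5.77]
 t 38.2 p [0.446  0.0463 0.1458] F [-0.39 -0.67 -2.32] Tz [0.012 0.011 0.003] w 0.0397
```

View pics/lift1.png

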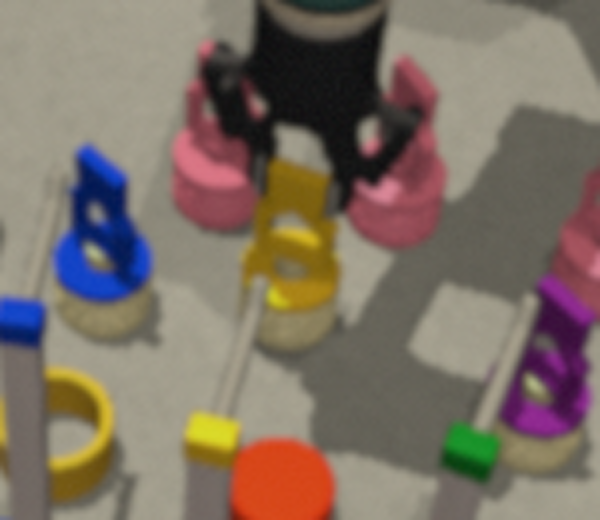

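```bash
cat >> h.py <<'E'
CZ=GZ+.161
def carry(c,yaw0,wpx=.46,dz=0.):
    pt,d,y=PEG[c]; p=robot.state()['ee_pos']
    robot.servo_line([p[0],p[1],GZ+.172],vel=.12); f,_=F(5); print('Fz',f[2].round(2))
    # choose equivalent yaw (mod 180) nearest
    k=round((yaw0-y)/180); yy=y+180*k
    pre=pt-.085*d
    robot.servo_line([min(p[0],wpx) if False else wpx,pre[1]-d[1]/d[0]*(pre[0]-wpx),GZ+.172],frame=down(yy),vel=.15)
    robot.servo_line([*pre,CZ+dz],frame=down(yy),vel=.12); st('pre')
    return pt,d,yy
E
python3 - <<'E'
from h import *
carry('yellow',-8.3)
im,W=cloud('scene'); cv2.imwrite('pics/pre1.png',cv2.resize(im[140:400,250:450],None,fx=3,fy=2.3,interpolation=cv2.INTER_CUBIC))
tabs(.24,.33,only=['yellow'])
E
```

```text
Fz -2.18
pre t 41.2 p [0.5697 0.0543 0.2919] F [-0.77 -0.27 -2.4 ] Tz [ 0.009  0.019 -0.003] w 0.0395
yellow scene 110 [0.7087 0.0543] ang 93.3 len 0.023 0.015 zmax 0.263
yellow top few 3
```

View pics/pre1.png

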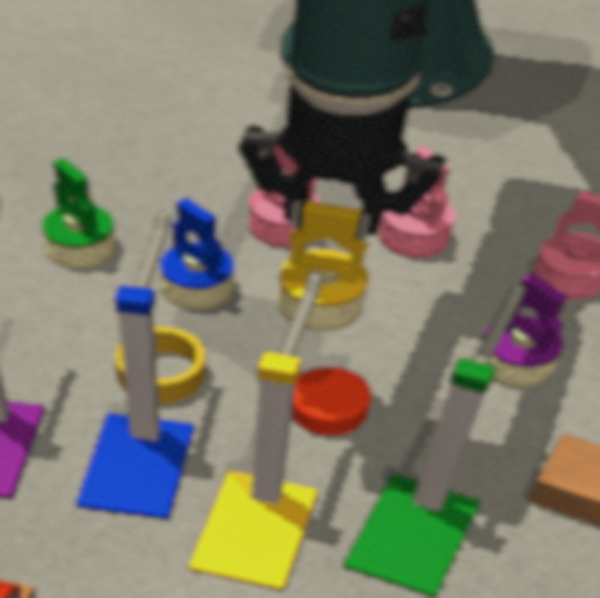

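```bash
cat >> h.py <<'E'
def held(c):
    p0=robot.state()['ee_pos']
    for n in ("scene","top"):
        im,W=cloud(n); hsv=cv2.cvtColor(im,cv2.COLOR_BGR2HSV); H,S,V=[hsv[...,i].astype(int) for i in range(3)]
        a,b=COL[c]
        m=(H>=a)&(H<=b)&(S>110)&(V>40)&(abs(W[...,0]-p0[0])<.04)&(abs(W[...,1]-p0[1])<.05)&(W[...,2]>p0[2]-.1)&(W[...,2]<p0[2]+.03)
        p=W[m]
        if len(p)<10: print(n,'few',len(p)); continue
        t=p[p[:,2]>p0[2]-.02]
        print(n,'zmax-tcp',(np.percentile(p[:,2],97)-p0[2]).round(4),'expect',.142+.003-GZ,'all xy rel',(p[:,:2].mean(0)-p0[:2]).round(4),'tab rel',(t[:,:2].mean(0)-p0[:2]).round(4) if len(t) else None,len(p),'yrange',(np.percentile(p[:,1],[3,97])-p0[1]).round(3))
E
python3 - <<'E'
from h import *
held('yellow')
E
```

```text
scene zmax-tcp -0.0609 expect 0.013999999999999985 all xy rel [-0.0024 -0.0065] tab rel None 93 yrange [-0.029  0.012]
top zmax-tcp -0.0805 expect 0.013999999999999985 all xy rel [-0.0102 -0.0004] tab rel [-0.0058 -0.0343] 68 yrange [-0.033  0.026]
```

```bash
sed -i "s/'yellow':(24,34)/'yellow':(17,34)/; s/(S>110)&(V>40)&(abs/(S>90)\&(V>30)\&(abs/" h.py; python3 - <<'E'
from h import *
held('yellow')
E
```

```text
scene zmax-tcp 0.0127 expect 0.013999999999999985 all xy rel [0.0064 0.0006] tab rel [ 0.0042 -0.0005] 953 yrange [-0.026  0.027]
top zmax-tcp -0.0001 expect 0.013999999999999985 all xy rel [-0.0106 -0.0002] tab rel [-0.0074 -0.0358] 77 yrange [-0.034  0.029]
```

```bash
cat >> h.py <<'E'
def hang(c,yy,dz=0.):
    pt,d,y=PEG[c]; 
    r=robot.servo_line([*pt,CZ+dz],frame=down(yy),vel=.06,stop_force=4); st('in'); print('stopped',r)
    if r: return r
    f0,_=F(6)
    z=CZ+dz
    for k in range(30):
        z-=.002 if z>GZ+.143+dz else .001
        robot.servo_line([*pt,z],frame=down(yy),vel=.03); f,_=F(3)
        if z<GZ+.147+dz: print('z-GZ',round(z-GZ,4),(f-f0).round(2))
        if f[2]-f0[2]>1.8 or z<GZ+.1365+dz: break
    return False
def release(c,yy):
    for w in (.041,.043,.046,.052,.062): robot.gripper_to(w)
    p=robot.state()['ee_pos']; robot.servo_line([p[0],p[1],.33],vel=.1); st('rel')
E
python3 - <<'E'
from h import *
hang('yellow',0.); 
im,W=cloud('scene'); cv2.imwrite('pics/in1.png',cv2.resize(im[140:400,250:450],None,fx=3,fy=2.3,interpolation=cv2.INTER_CUBIC))
E
```

```text
in t 43.1 p [0.6551 0.0543 0.2921] F [ 0.23 -0.35 -3.  ] Tz [ 0.001  0.022 -0.014] w 0.0401
stopped False
z-GZ 0.145 [0.08 0.19 0.11]
z-GZ 0.143 [ 0.39  0.08 -0.46]
z-GZ 0.142 [-0.2   0.74 -0.21]
z-GZ 0.141 [-0.19  0.31 -0.78]
z-GZ 0.14 [-0.17  0.73 -0.54]
z-GZ 0.139 [ 0.08 -0.19 -0.15]
z-GZ 0.138 [-1.23  1.53  4.55]
```

View pics/in1.png

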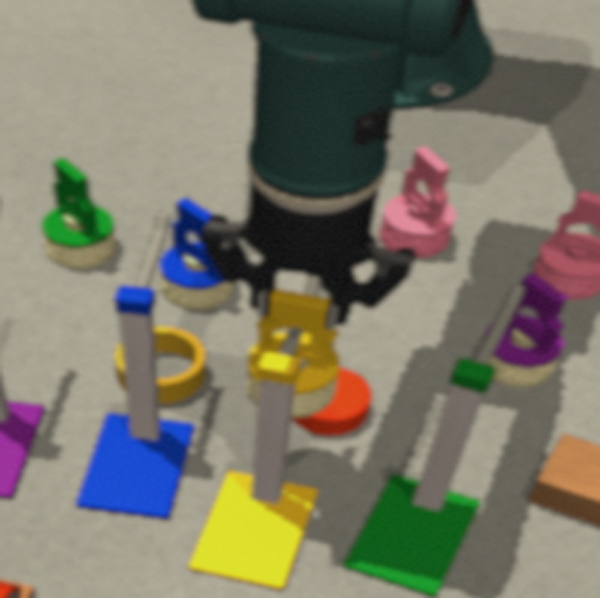

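```bash
python3 - <<'E'
from h import *
release('yellow',0.)
robot.move_pose([.42,.10,.38],down(0))
im,W=cloud('scene'); cv2.imwrite('pics/rel1.png',cv2.resize(im[140:400,170:470],None,fx=2.5,fy=2.3,interpolation=cv2.INTER_CUBIC))
tabs(save='3',only=['blue','green','violet'])
E
```

```text
rel t 49.3 p [0.6552 0.0543 0.3294] F [-0.11 -0.13  0.75] Tz [-0.027  0.003  0.025] w 0.062
blue scene 92 [ 0.4664 -0.0764] ang 58.3 len 0.034 0.01 zmax 0.147
green scene 68 [ 0.4413 -0.1978] ang 53.9 len 0.031 0.008 zmax 0.148
violet scene 102 [0.4881 0.2163] ang 53.1 len 0.034 0.008 zmax 0.146
blue top 64 [ 0.4618 -0.0777] ang 60.3 len 0.037 0.011 zmax 0.149
green top 68 [ 0.4351 -0.1993] ang 51.9 len 0.037 0.011 zmax 0.146
violet top few 0
```

View pics/rel1.png

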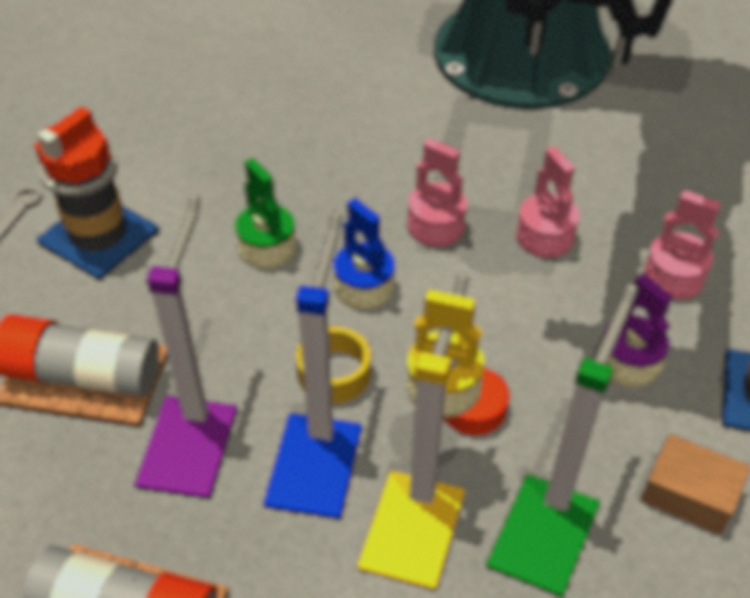

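```bash
cat > pick.py <<'E'
from h import *
import sys
c=sys.argv[1]
o=tabs(only=[c])
yaw=reach(c,o)
close([.048,.044,.042,.0412,.0407,.0403,.0399]); close([.0396])
f0,_=F(6); p=robot.state()['ee_pos']; robot.servo_line([p[0],p[1],GZ+.02],vel=.05)
f,_=F(10); print('dF lift',(f-f0).round(2)); st('lift')
if f[2]>-1.2: print('NOT LIFTED?'); sys.exit()
pt,d,yy=carry(c,yaw); print('yy',yy); held(c)
im,_=robot.get_image('scene'); cv2.imwrite(f'pics/pre_{c}.png',cv2.resize(im[140:400,170:470],None,fx=2.5,fy=2.3,interpolation=cv2.INTER_CUBIC))
E
python3 pick.py blue
```

```text
blue scene 93 [ 0.466  -0.0769] ang 58.1 len 0.034 0.009 zmax 0.145
blue top 68 [ 0.4617 -0.0775] ang 60.2 len 0.037 0.011 zmax 0.146
above t 51.6 p [ 0.4639 -0.0766  0.3004] F [ 0.68  0.55 -0.5 ] Tz [0.076 0.011 0.009] w 0.0621
blue [ 0.4639 -0.0772] yaw -30.8 q6 1.8
low t 53.1 p [ 0.464  -0.0773  0.131 ] F [-0.39 -0.    0.09] Tz [-0.064 -0.018  0.038] w 0.0624
cmd 0.048 w 0.04794 dF [-0.17  1.18 -0.14]
cmd 0.044 w 0.04404 dF [ 0.3   1.01 -0.14]
cmd 0.042 w 0.04228 dF [ 0.32  0.23 -0.17]
cmd 0.0412 w 0.04154 dF [0.35 0.29 0.19]
cmd 0.0407 w 0.04088 dF [0.04 0.68 0.13]
cmd 0.0403 w 0.04007 dF [ 0.79  0.79 -0.73]
cmd 0.0399 w 0.03995 dF [ 0.04  0.66 -0.21]
cmd 0.0396 w 0.04004 dF [-0.34  0.85  0.27]
contact
dF lift [-0.41 -1.13 -3.18]
lift t 56.3 p [ 0.4636 -0.0771  0.1508] F [-0.13 -0.58 -2.62] Tz [-0.008  0.013 -0.007] w 0.0401
Fz -2.8
pre t 59.3 p [ 0.531  -0.0737  0.2917] F [-0.35  0.36 -2.76] Tz [ 0.03  -0.033  0.057] w 0.0398
yy 6.65
scene zmax-tcp 0.0124 expect 0.013999999999999985 all xy rel [0.0044 0.0014] tab rel [ 0.0037 -0.0006] 715 yrange [-0.025  0.027]
top zmax-tcp -0.0728 expect 0.013999999999999985 all xy rel [-0.018  -0.0013] tab rel [-0.0154  0.0241] 201 yrange [-0.03   0.029]
```

View pics/pre_blue.png

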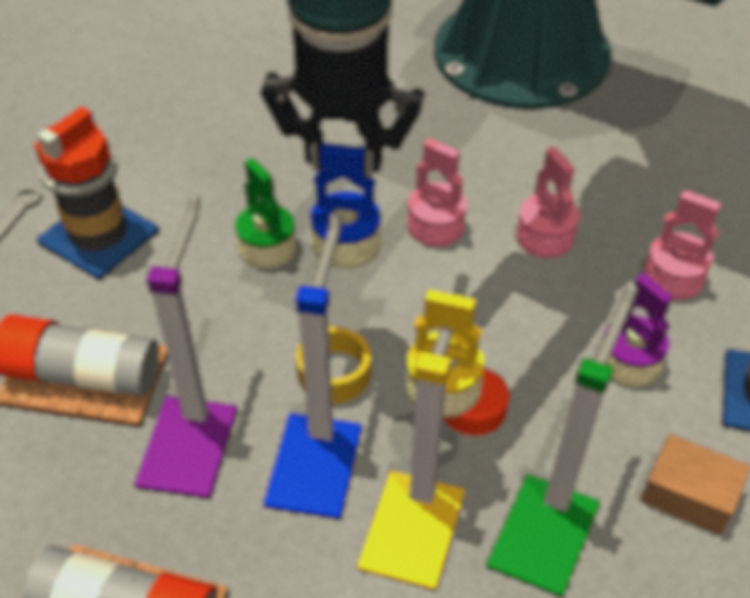

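Blue is held upright in front of its peg tip, centred at about (345,205). The tip is at about (335,225). Next I thread it and release.

```bash
cat > put.py <<'E'
from h import *
import sys
c=sys.argv[1]; yy=float(sys.argv[2])
r=hang(c,yy)
if not r:
    release(c,yy); robot.move_pose([.44,0.,.38],down(0)) 
im,_=robot.get_image('scene'); cv2.imwrite(f'pics/put_{c}.png',cv2.resize(im[140:400,170:470],None,fx=2.5,fy=2.3,interpolation=cv2.INTER_CUBIC))
E
python3 put.py blue 6.65
```

```text
in t 61.0 p [ 0.6157 -0.0641  0.2921] F [ 0.26  0.33 -2.96] Tz [-0.05  -0.016 -0.002] w 0.0399
stopped False
z-GZ 0.145 [ 0.21  0.08 -0.26]
z-GZ 0.143 [ 0.16  0.18 -0.05]
z-GZ 0.142 [ 0.41 -0.11  0.18]
z-GZ 0.141 [0.   0.13 0.23]
z-GZ 0.14 [ 0.3  -0.27  0.4 ]
z-GZ 0.139 [ 0.14  0.09 -0.04]
z-GZ 0.138 [-1.15 -0.77  5.33]
rel t 67.3 p [ 0.6157 -0.064   0.3295] F [ 0.57  0.06 -0.13] Tz [-0.027 -0.02  -0.03 ] w 0.0623
```

View pics/put_blue.png

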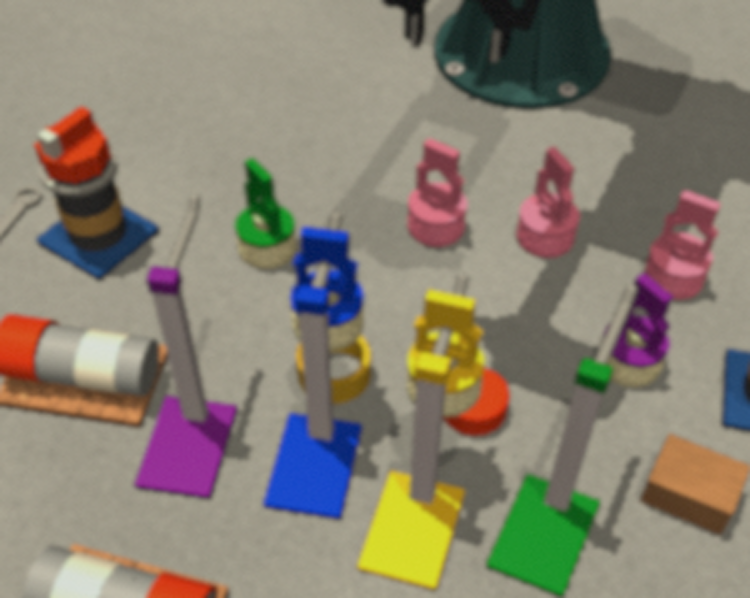

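```bash
python3 pick.py green
```

```text
green scene 70 [ 0.4408 -0.1988] ang 53.5 len 0.032 0.009 zmax 0.146
green top 68 [ 0.4352 -0.1993] ang 52.7 len 0.037 0.011 zmax 0.15
above t 69.3 p [ 0.4382 -0.1984  0.3003] F [0.83 0.81 1.11] Tz [-0.01  -0.032  0.023] w 0.0619
green [ 0.438 -0.199] yaw -36.9 q6 1.64
low t 70.8 p [ 0.4381 -0.1991  0.1311] F [ 0.16  0.27 -0.22] Tz [0.019 0.003 0.007] w 0.0621
cmd 0.048 w 0.04841 dF [-0.34  0.26  0.31]
contact
cmd 0.0396 w 0.03975 dF [-1.31 -0.09  1.34]
dF lift [ 1.14  0.71 -4.89]
lift t 72.4 p [ 0.4377 -0.199   0.1508] F [-0.02 -0.71 -3.66] Tz [-0.015  0.029 -0.013] w 0.0399
Fz -2.42
pre t 77.6 p [0.5427 0.1953 0.2918] F [-0.57  0.2  -2.38] Tz [-0.002 -0.011 -0.025] w 0.04
yy -8.2
scene zmax-tcp 0.0119 expect 0.013999999999999985 all xy rel [ 0.0039 -0.0012] tab rel [ 0.003  -0.0013] 796 yrange [-0.027  0.025]
top zmax-tcp -0.0328 expect 0.013999999999999985 all xy rel [-0.0173 -0.013 ] tab rel [-0.0162 -0.0322] 152 yrange [-0.032  0.006]
```

View pics/pre_green.png

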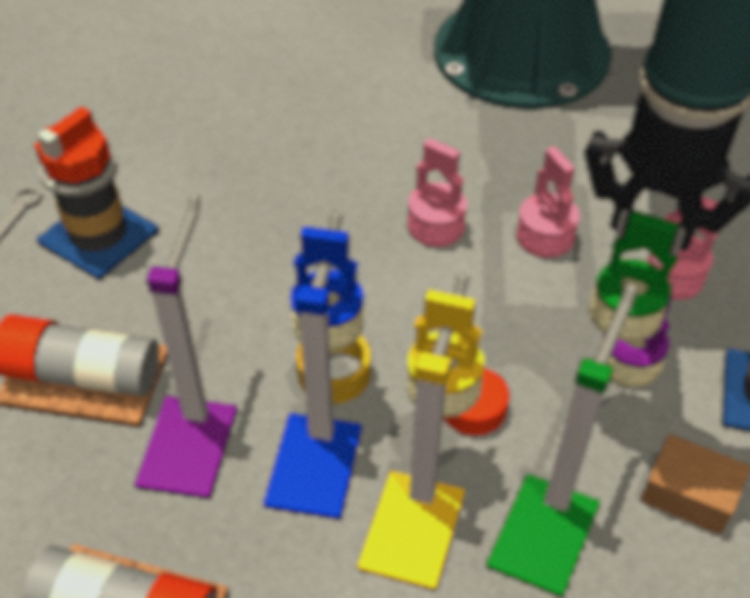

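```bash
python3 put.py green -8.2
```

```text
in t 79.3 p [0.6272 0.1832 0.2921] F [ 0.76  1.2  -3.01] Tz [-0.018 -0.016  0.003] w 0.0398
stopped False
z-GZ 0.145 [-0.03  0.18  0.1 ]
z-GZ 0.143 [-0.29  0.45 -0.45]
z-GZ 0.142 [-0.76 -0.11 -0.02]
z-GZ 0.141 [-0.24  0.42  0.2 ]
z-GZ 0.14 [0.52 0.5  0.33]
z-GZ 0.139 [-0.31  1.67  4.67]
rel t 85.2 p [0.6272 0.183  0.3295] F [ 0.78  0.04 -0.32] Tz [-0.001  0.05   0.022] w 0.062
```

View pics/put_green.png

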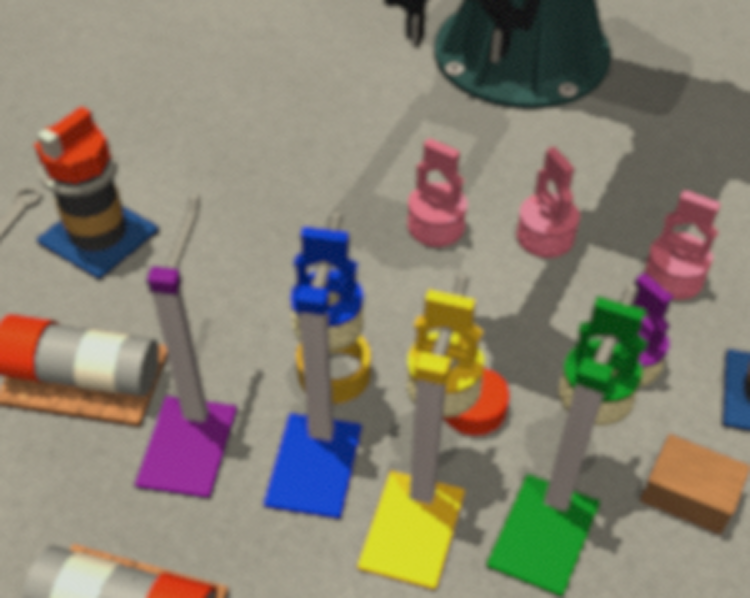

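```bash
python3 - <<'E'
from h import *
tabs(only=['violet'],save='4')
E
```

```text
violet scene 113 [0.487  0.2167] ang 51.2 len 0.034 0.01 zmax 0.147
violet top 58 [0.4829 0.2143] ang 54.4 len 0.035 0.01 zmax 0.146
```

View pics/top4.png

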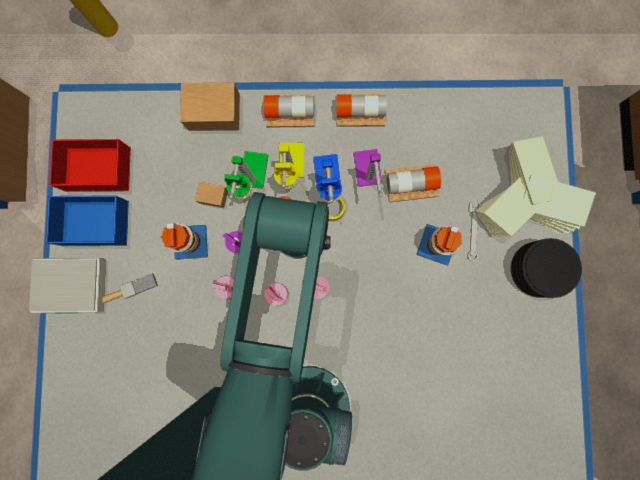

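```bash
python3 pick.py violet
```

```text
violet scene 111 [0.4872 0.2166] ang 51.7 len 0.034 0.01 zmax 0.148
violet top 60 [0.4827 0.2139] ang 53.7 len 0.035 0.01 zmax 0.146
above t 87.8 p [0.4851 0.2148 0.3002] F [ 0.51 -0.35 -0.15] Tz [-0.014  0.017 -0.035] w 0.062
violet [0.4849 0.2152] yaw -37.3 q6 2.51
low t 89.3 p [0.4852 0.2153 0.1311] F [-0.06 -0.5   0.49] Tz [-0.023 -0.004  0.02 ] w 0.062
cmd 0.048 w 0.04834 dF [ 0.09  0.36 -0.27]
cmd 0.044 w 0.04368 dF [-0.13 -0.71 -0.43]
cmd 0.042 w 0.04188 dF [ 0.33 -0.09 -0.4 ]
cmd 0.0412 w 0.04125 dF [ 0.3   0.58 -0.04]
cmd 0.0407 w 0.041 dF [0.51 0.31 0.2 ]
cmd 0.0403 w 0.04037 dF [0.62 0.59 0.12]
cmd 0.0399 w 0.0396 dF [0.8  0.25 0.48]
cmd 0.0396 w 0.04004 dF [0.28 0.47 0.47]
contact
dF lift [-1.27 -1.4  -2.96]
lift t 92.5 p [0.4848 0.2152 0.1507] F [ 0.23  0.74 -1.72] Tz [-0.026 -0.001  0.037] w 0.04
Fz -2.25
pre t 97.9 p [ 0.5462 -0.2001  0.2918] F [-0.78 -0.12 -2.14] Tz [-0.031 -0.017  0.001] w 0.0399
yy 7.2
scene zmax-tcp 0.0123 expect 0.013999999999999985 all xy rel [0.0041 0.0037] tab rel [ 0.0035 -0.0014] 611 yrange [-0.022  0.027]
top zmax-tcp -0.0177 expect 0.013999999999999985 all xy rel [-0.0178  0.0036] tab rel [-0.0123  0.0269] 214 yrange [-0.026  0.03 ]
```

View pics/pre_violet.png

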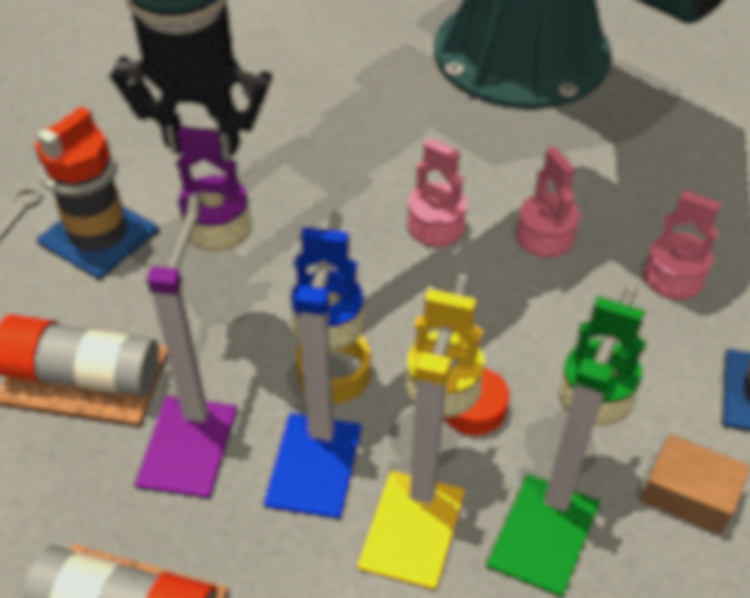

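```bash
python3 put.py violet 7.2; python3 - <<'E'
from h import *
robot.move_pose([.38,-.1,.42],down(0)); robot.hold(1.5)
wings()
for n in ('scene','top'):
    im,W=cloud(n); cv2.imwrite(f'pics/{n}5.png',im)
    hsv=cv2.cvtColor(im,cv2.COLOR_BGR2HSV); H,S,V=[hsv[...,i].astype(int) for i in range(3)]
    for c,(pt,d,y) in PEG.items():
        a,b=COL[c]; r=W[...,:2]-pt; x=r@d; yy=r@np.array([-d[1],d[0]])
        m=(H>=a)&(H<=b)&(S>110)&(abs(x)<.036)&(abs(yy)<.045)&(W[...,2]>.25)&(W[...,2]<.30)
        print(n,c,m.sum(),'tab x',np.median(x[m]).round(4),'y mid',np.percentile(yy[m],[4,96]).mean().round(4),'ztop',np.percentile(W[...,2][m],98).round(4),'eye z rel ~',(np.percentile(W[...,2][m],98)-.003-.054-.240).round(4))
st()
E
```

```text
in t 99.6 p [ 0.6308 -0.1896  0.292 ] F [ 0.01  0.21 -1.76] Tz [ 0.019  0.06  -0.011] w 0.0401
stopped False
z-GZ 0.145 [ 0.16 -0.17 -0.07]
z-GZ 0.143 [0.37 0.51 0.01]
z-GZ 0.142 [-0.33  0.42 -0.16]
z-GZ 0.141 [0.11 0.24 0.01]
z-GZ 0.14 [ 0.3   0.52 -0.  ]
z-GZ 0.139 [ 0.47 -0.1   1.11]
z-GZ 0.138 [-0.28 -2.05  5.93]
rel t 105.8 p [ 0.6308 -0.1894  0.3295] F [ 0.4 -0.3  0.5] Tz [-0.043 -0.012  0.016] w 0.0619
scene right -20.3 [ 0.502 -0.395  0.196]
scene left 4.6 [0.515 0.363 0.196]
top right -20.2 [ 0.499 -0.395  0.196]
top left 4.7 [0.513 0.363 0.196]
scene blue 230 tab x 0.0038 y mid 0.0005 ztop 0.2834 eye z rel ~ -0.0136
scene green 247 tab x 0.0036 y mid 0.0009 ztop 0.2828 eye z rel ~ -0.0142
scene yellow 274 tab x 0.005 y mid -0.0003 ztop 0.2832 eye z rel ~ -0.0138
scene violet 209 tab x 0.0037 y mid 0.0006 ztop 0.2829 eye z rel ~ -0.0141
top blue 104 tab x -0.0045 y mid -0.0003 ztop 0.283 eye z rel ~ -0.014
top green 103 tab x -0.0041 y mid -0.0015 ztop 0.2842 eye z rel ~ -0.0128
top yellow 116 tab x -0.0031 y mid -0.0014 ztop 0.2824 eye z rel ~ -0.0146
top violet 105 tab x -0.0054 y mid 0.001 ztop 0.2831 eye z rel ~ -0.0139
 t 109.2 p [ 0.38 -0.1   0.42] F [-0.24 -0.03 -0.06] Tz [-0.009  0.033  0.018] w 0.0618
```

View pics/scene5.png

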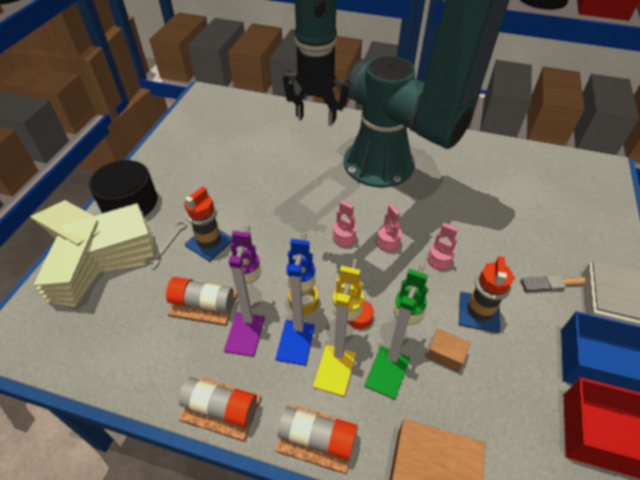

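View pics/top5.png

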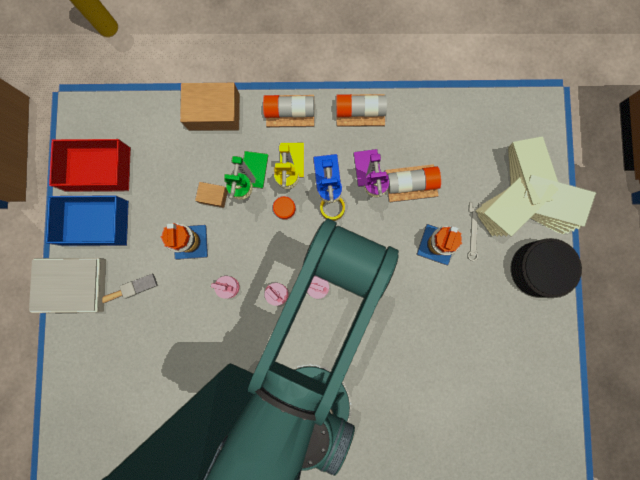

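The pictures show all four gauges hanging on their own pegs and both caps home. The bystanders have not moved, and the arm is clear.

```bash
python3 -c "
from h import *
robot.sign_off(); st()"
```

```text
the job is handed in; nothing more can be done
the job is handed in; nothing more can be done
```

I screwed both orange caps home, then hung all four gauges (yellow, blue, green, violet) on the pegs of their own colours. I handed the job in at about 109 s of the 210 s allowed; the hand-in gives no verdict.

- **Caps:** I turned each one clockwise with the fingers loosely either side of the wing until the stop showed as a rise in torque (about 0.4 N m). In the last pictures the right wing stands at -20° and the left at +4.6°. Both are within about 1° of the edges of their blue base plates, which I used as the reference for home. Each white end was also over its shoulder mark before I started on the gauges.
- **Gauges:** In the last pictures, taken about 3 s after the last release, each eye centre lies about 13 to 15 mm below its peg axis. Each is within 2 mm sideways and about 5 mm along the peg of its peg point. All hung upright, and only the yellow, blue and green ones were seen in more than one picture after release.
- **Left alone:** The three pink look-alikes were not touched, and no bystander had visibly moved. The arm was parked well clear of everything.

Some checks were limited:
- **Grip force:** It could not be measured. I closed the fingers in steps of a few tenths of a millimetre to just under the 40 mm tab width. On the green gauge a noisy width reading made the fingers close from 48 mm in one go. It lifted and hung normally.
- **Camera offset:** The two cameras disagreed by about 4 mm in x throughout, so I used their average.

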